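Key-start the cooking range from its control station

TASK

Start up the cooking range: first turn the control station's black rotary isolator a quarter turn clockwise until it snaps over to on. Then take the key with the wide rectangular head out of the wooden key block, push it fully home in the station's key switch (the pins are sticky, so wiggle it if it stops), turn it a quarter turn clockwise to the stop and keep holding it there against its return spring: finish with the key still gripped and turned. Leave the other two keys, the emergency stop and the kitchen things around alone.

Things in the scene. Friction and masses are not known exactly. Their poses are not given: they have to be found in the camera images.
- isolator (a joint): rotary isolator handle of the control station, turning about a vertical axis: 0 = off, grows as it is turned clockwise seen from above, 1.57 = on (stop). An over-centre spring (up to about 0.12 N m) holds it at either end and snaps it over once past half-way (0.79).
- isolator_grip (a point): centre of the isolator's black bar handle, on its vertical turning axis; the bar, 52 x 13 x 36 mm high, lies along this point's own y, which turns with it (off: along the station's y; on: along the station's x). This point is 14 mm below the bar's top and 30 mm above the station's top; the bar stands on a round 8 mm high collar, so fingertips may reach at most 20 mm below this point.
- station: grey steel control box fixed to the worktop, 140 mm along its x, 270 mm along its y, 70 mm high; origin in the middle of its underside, yaw within 0.25 of 0. In a row along the middle of its top: isolator 85 mm to its +y, key switch in the centre, emergency stop 88 mm to its -y. Two small white lamps, 8 mm high, stand 47 mm to its +x, 42 mm either side of the centre.
- lock (a joint): plug of the key switch, turning about a vertical axis: 0 = at rest, grows clockwise seen from above, 1.57 = the stop at a quarter turn. A return spring pulls it back to 0 (0.024 N m at rest, 0.09 N m at the stop), so it stays turned only while the key is held. The key has about 0.2 rad of play in it: the key itself must turn some 1.75 rad to bring the plug to its stop.
- keyway (a point): centre of the mouth of the key slot, on the plug's axis, in the brass plug face, 76 mm above the worktop. The slot is 12.8 mm long along this point's own x (turns with the plug; at rest along the station's x), 6.6 mm wide, chamfered 2.5 mm, 34 mm deep. A fixed steel bezel, 37 mm outer and 27 mm inner diameter, stands 2 mm above the plug face. The key fits either way round.
- key: the wanted key; origin at its blade's tip, z up. Flat steel blade 11 mm wide (its x), 5 mm thick (its y), 28 mm long, tip rounded; a round shoulder 20 mm across, 6 mm thick; then the head. 40 to 70 g. Sticky spring pins 10 and 19 mm down the slot press on the blade's narrow edges: a straight push past each takes some 8 to 15 N, less if wiggled along the slot. Home, the shoulder rests on the plug.
- key_head (a point): centre of the wanted key's head, 54 mm above the blade's tip and 26 mm above the shoulder's underside. The head is a black plastic paddle 36 mm wide (this point's x), 10 mm thick (its y), from 20 mm below to 18 mm above this point. It starts upright in any of the key block's three slots, blade down, shoulder on the block. Fully home in the lock, this point is 26 mm above the keyway.
- rack: wooden key block fixed to the worktop, 70 mm along its x, 190 mm along its y, 45 mm high; origin in the middle of its underside. Three slots in a row along its y, at -55, 0 and 55 mm, hold three keys upright, heads up, the heads' width along the block's y. A key pulls straight up out of its slot, 28 mm deep and 3.5 mm loose.
- key_round_head (a point): a point of the first other key, 54 mm above its blade's tip; a key with a round head 27 mm across. To be left in the key block.
- key_slim_head (a point): a point of the second other key, 54 mm above its blade's tip; a key with a narrow head, 15 mm wide. To be left in the key block.
- estop (a joint): emergency stop, a red mushroom button 38 mm across on a yellow collar, about 18 mm high: 0 = out, 0.006 m = pressed. To be left alone.
- potato: loose sweet potato, 120 mm long, 48 mm thick, lying on the worktop on the robot's side of the key block; origin at its underside. To be left alone.
- peeler: loose vegetable peeler, black handle, 150 mm long, 12 mm high, lying on the robot's side of the station; origin at its underside. To be left alone.
- jar: loose glass jar with a steel lid, 56 mm across, 85 mm high, behind the key block; origin at its underside. To be left alone.
- timer: loose white kitchen timer, 65 x 65 x 18 mm, behind the station; origin at its underside. To be left alone.
There are look-alikes about, which are no part of the job. Leave any yellow look-alike of the key alone.

How it is judged:
On the way, in this order (a step that is already met when the one before it is completed fails the run):
1. the isolator is on, the key switch not yet turned (value of joint isolator above 1.4 rad and value of joint lock below 0.25 rad), for 0.2 s.
2. the key is fully home in the key switch, not yet turned (horizontal distance between key_head and keyway below 0.005 m and z of key_head in the frame of keyway between 0.022 and 0.0295 m and value of joint lock below 0.35 rad), for 0.1 s.
3. the key is turned a quarter turn (value of joint lock above 1.2 rad), for 0.2 s.
At the end, for the whole second after the job is handed in: The isolator is on (past 1.4 of 1.57 rad). The key is fully home in the key switch (shoulder within 3.5 mm of the plug, 5 mm sideways, 0.12 rad of upright, 0.35 rad of the slot's line) and the robot's fingers hold it with the plug turned at least 1.2 of 1.57 rad (value of joint isolator above 1.4 rad and value of joint lock above 1.2 rad and horizontal distance between key_head and keyway below 0.005 m and z of key_head in the frame of keyway below 0.0295 m and angle between the x axis of key_head and the x axis of keyway, either way round below 0.35 rad and angle between key_head's own z axis and vertical below 0.12 rad and contact force between the fingers and key above 1.5 N); the arm keeps its last pose, push and grip.
It fails at once if the emergency stop is pressed (value of joint estop above 0.003 m).
It fails at once if another key is taken or pushed about (distance of any of key_round_head, key_slim_head from where it was at the start of the episode above 0.015 m).
It fails at once if a kitchen thing is knocked away (distance of any of potato, peeler, jar, timer from where it was at the start of the episode above 0.03 m).
It also fails if it takes over 70 s, if anything falls off the work surface, if the arm or the gripper's body presses on something with over 40 N, if the wrist force passes 120 N, or if a joint passes its speed limit or range.

ROBOT

A 6-joint arm with a two-finger parallel gripper is mounted at the origin on the work surface. World frame = base frame: x ahead of the robot, y to its left, z up, the work surface at z = 0. Lengths are in m, angles in rad, forces in N, time in s.
With the tool pointing down it reaches from about 0.375 to 0.9 m from the base axis. Payload 3.1 kg.
Tool frame: the origin (TCP) lies at the very end of the fingers, on their centre line; the grasp point (between the pads) lies 19 mm behind it (ctrl.grasp_offset is the distance from the TCP to the grasp point, in m); x points along the fingers, y is the direction in which the jaws open and shut, and the axes are right-handed (so a half turn about x gives the same grasp; the last joint's range is limited). The gripper opens to 87 mm and grips with 3 to 60 N. Pads are 19 mm wide; open, the fingers measure 117 mm over their backs; the gripper's body (75 mm by 190 mm) begins 51 mm behind the grasp point.
Start: joints at [-0.178, 0.527, 1.433, -0, 1.181, -0.178], TCP at [0.625, 0, 0.223] pointing down, gripper open.
Joint ranges: [-3.08, 3.08], [-0.75, 2.2], [0.22, 2.44], [-1.43, 4.57], [0, 2.65], [-2.85, 2.85]. Speed limits (rad/s): [2.79, 2.79, 3.14, 3.14, 3.14, 3.14].

INTERFACE

Orientations are given as a 3x3 rotation matrix whose columns are the frame's x, y, z axes.
In Python, from workcell import ctrl gives the robot as it stands.
- The arm moves only by the tool arm_command, never from a script. Its arguments are lists of equal length, an entry for each row: "dp": the shift along the tool's x, y, z in mm, a list of three; "dr": the turn, a rotation vector about the tool's x, y, z in degrees, a list of three; "hand": the closure in counts, from 0 (fully open) to 255 (shut). A call has 1 to 8 rows; each row shifts and turns the commanded pose from where the row before left it, along the tool's axes as they then stand; what a row does not reach is not made up. A row lasts 1/12 s, in which the tool goes at most 41.7 mm and 7.16 degrees, less where a joint would pass 70% of its speed; a pose out of reach is approached as far as the arm can. A call is refused whole if a number of a shift passes 41.7 or a number of a turn 7.16, either way. A call with a gripper value outside its range is refused whole. The fingers move at their own pace and stop on an object; "grip_force" is the grip in N (left out, the last holds). Time passes only in rows, so rows that do not move let the fingers close. It gives the time, the measured TCP pose, the force and the opening at its end, in the units of the state.
- ctrl.get_obs(): the state, without advancing time (a new reading comes with each control period).
- ctrl.grab_frame(name): name is "scene" or "side" or "wrist"; returns the picture (420x560x3 uint8, red, green, blue); there is no depth.
- ctrl.get_calibration(name): a dict with "camera_matrix" (3x3 intrinsics, pixels), "R" (3x3) and "t" (3): a world point X has camera coordinates R X + t; the wrist camera has in their place "mount" (4x4, takes a point from camera to tool coordinates, whose origin is the TCP and whose axes are the tool frame's). Camera axes: x right, y down, z forward; pixel columns grow to the right and rows downward; lengths in m; the calibration is good to about 2 mm. The wrist camera is an equidistant fisheye: a pixel r from the principal point sees the ray r / f radians off the axis. A picture is of the moment at which its call begins: read the wrist's pose just before it. get_calibration takes no time and is no camera call.
- ctrl.finish_job(): hands the job in, once; it reports no verdict.
The state is a dict: "time_s": time; "q": joint angles; "qvel": joint speeds; "joint_efforts": joint torques, N m; "position": TCP position; "tcp_rot": TCP orientation; "wrist_force": force on the tool from outside, world axes, zero at the start; "wrist_torque": the same for the moment, N m; "gripper_width": opening from 0.0 (shut) to 1.0 (fully open).
Only numpy, scipy, OpenCV 4.12 (cv2) and the standard library are available. Lean on these libraries where they do the work, as an engineer would, in place of code of your own. Each camera call takes 0.05 s, during which the arm holds its last target. There are 200 camera calls.

## Working session

There is one attempt and no reset: what is moved stays moved. The work goes in short steps, Python scripts to look and compute and a tool call to move; the robot and the scene stay as the last step left them, time stands still between calls to the robot, and variables do not carry over. Pictures are saved under pics/ and viewed, about 8 in all and at most 12, crops included, and the job is handed in when it is done.

Besides the shell and the picture viewer there is one more tool, called after ">>>" as name(argument=value, ...) on one line, values as JSON. arm_command: Moves the arm, as the interface text tells. Its arguments: {"type":"object","properties":{"dp":{"type":"array","items":{"type":"array","items":{"type":"number"}}},"dr":{"type":"array","items":{"type":"array","items":{"type":"number"}}},"hand":{"type":"array","items":{"type":"number"}},"grip_force":{"type":"number"}},"required":["dp","dr","hand"]}

```bash
mkdir -p pics; python3 - <<'E'
from workcell import ctrl
import cv2, numpy as np
o=ctrl.get_obs(); print(o['time_s'],o['position'],o['tcp_rot'],o['gripper_width'],ctrl.grasp_offset)
np.set_printoptions(precision=4,suppress=True)
for n in ['scene','side','wrist']:
    c=ctrl.get_calibration(n); print(n,c)
    f=ctrl.grab_frame(n); cv2.imwrite(f'pics/{n}0.png',f[:,:,::-1])
E
```

```text
0.0 [6.24269062e-01 1.43055317e-04 2.21573721e-01] [[-2.12178772e-03  9.99997749e-01  2.85684528e-06]
 [ 3.65755487e-04  3.63290877e-06 -9.99999933e-01]
 [-9.99997682e-01 -2.12178653e-03 -3.65762372e-04]] 1.0016487510308232 0.0187
scene {'camera_matrix': array([[477.3324,   0.    , 285.6916],
       [  0.    , 477.3324, 216.5804],
       [  0.    ,   0.    ,   1.    ]]), 'R': array([[-0.8508,  0.5255,  0.0054],
       [ 0.3586,  0.5879, -0.7251],
       [-0.3842, -0.6149, -0.6886]]), 't': array([ 0.4838, -0.1367,  1.1855])}
side {'camera_matrix': array([[476.6117,   0.    , 280.1036],
       [  0.    , 476.6117, 217.7662],
       [  0.    ,   0.    ,   1.    ]]), 'R': array([[-0.9386, -0.3446, -0.0136],
       [-0.2474,  0.7004, -0.6695],
       [ 0.2403, -0.6251, -0.7427]]), 't': array([0.5212, 0.1837, 0.8436])}
wrist {'camera_matrix': array([[325.1923,   0.    , 274.3077],
       [  0.    , 325.1923, 197.436 ],
       [  0.    ,   0.    ,   1.    ]]), 'mount': array([[ 0.0018, -0.2557,  0.9668, -0.1616],
       [ 1.    ,  0.0005, -0.0017,  0.0006],
       [-0.0001,  0.9668,  0.2557, -0.0701],
       [ 0.    ,  0.    ,  0.    ,  1.    ]])}
```

View pics/scene0.png

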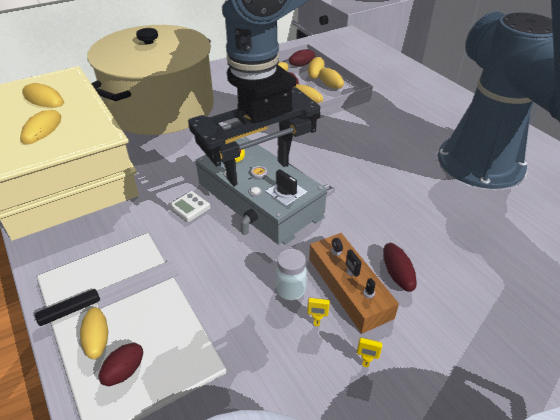

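View pics/wrist0.png

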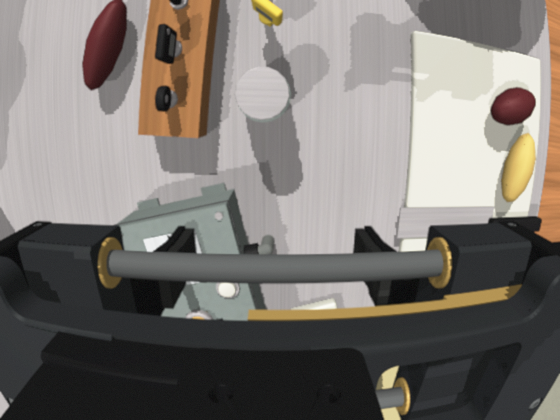

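View pics/side0.png

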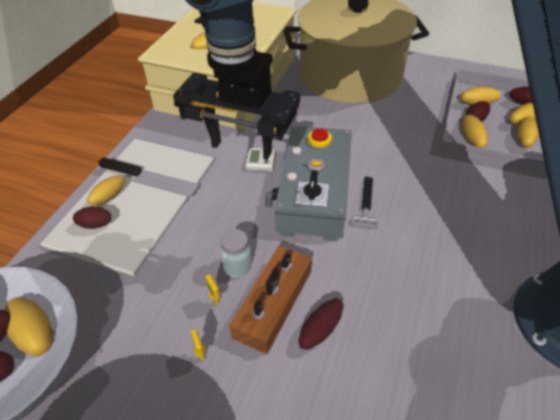

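Scene: station with black isolator bar at about (287,182), lock at (258,172), block with keys at (338,245), (353,262), (370,288); yellow decoys lie apart. Side shows the same: isolator (313,187), lock (316,164), keys (286,260), (274,280), (259,305). Zooming both.

```bash
cat > h.py <<'E'
from workcell import ctrl
import cv2, numpy as np
np.set_printoptions(precision=4,suppress=True)
def ray(n,u,v,obs=None):
    c=ctrl.get_calibration(n);K=np.array(c['camera_matrix'])
    a=(u-K[0,2])/K[0,0]; b=(v-K[1,2])/K[1,1]
    if n!='wrist':
        R=np.array(c['R']); d=R.T@np.array([a,b,1]); return -R.T@c['t'],d/np.linalg.norm(d)
    th=np.hypot(a,b); s=np.sin(th)/th if th>1e-9 else 1
    M=np.array(c['mount']); R=np.array(obs['tcp_rot'])
    return R@M[:3,3]+obs['position'], R@M[:3,:3]@np.array([a*s,b*s,np.cos(th)])
def plane(n,u,v,z,obs=None):
    o,d=ray(n,u,v,obs); return o+d*(z-o[2])/d[2]
def tri(r1,r2):
    (o1,d1),(o2,d2)=r1,r2
    s=np.linalg.lstsq(np.c_[d1,-d2],o2-o1,rcond=None)[0]
    p,q=o1+s[0]*d1,o2+s[1]*d2; return (p+q)/2,np.linalg.norm(p-q)
def proj(n,X,obs=None):
    c=ctrl.get_calibration(n);K=np.array(c['camera_matrix'])
    if n!='wrist': p=K@(np.array(c['R'])@X+c['t']); return p[:2]/p[2]
    M=np.array(c['mount']); R=np.array(obs['tcp_rot'])
    p=M[:3,:3].T@(R.T@(X-np.array(obs['position']))-M[:3,3]); r=np.hypot(p[0],p[1]); th=np.arctan2(r,p[2])
    return K[:2,2]+K[0,0]*th*p[:2]/r
E
python3 - <<'E'
import cv2,numpy as np
a=cv2.imread('pics/scene0.png')[140:340,190:430]; b=cv2.imread('pics/side0.png')[120:350,210:390]
a=cv2.resize(a,None,fx=1.65,fy=1.65,interpolation=3); 
a=cv2.imread('pics/scene0.png')[140:340,190:400]; a=cv2.resize(a,(420,400),interpolation=3)
b=cv2.resize(b,(360,460),interpolation=3)
c=np.zeros((460,780,3),np.uint8); c[:400,:420]=a; c[:,420:]=b; cv2.imwrite('pics/crop1.png',c)
E
```

```text
(no output)
```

View pics/crop1.png

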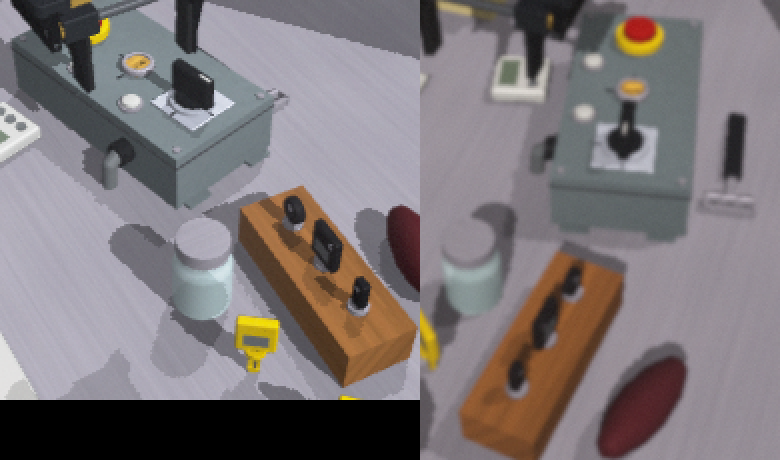

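Middle key has the wide rectangular head; round toward the station, slim on the far side. Triangulating.

```bash
python3 - <<'E'
from h import *
S=lambda x,y:(190+x/2,140+y/2); D=lambda x,y:(210+(x-420)/2,120+y/2)
for n,a,b in [('lock',(137,63),(632,88)),('iso',(193,84),(627,130)),('key',(327,246),(545,321)),('round',(295,211),(573,281)),('slim',(361,292),(517,375)),('estop',(98,27),(639,30))]:
    p,e=tri(ray('scene',*S(*a)),ray('side',*D(*b))); print(n,p,e)
print('lockplane',plane('scene',*S(137,63),.076),plane('side',*D(632,88),.076))
for x in [(240,208),(303,187),(415,328),(345,358)]: print('rack',plane('scene',*S(*x),.045))
for x in [(177,155),(272,120)]: print('st',plane('scene',*S(*x),.07))
for x in [(553,187),(690,195)]: print('st side',plane('side',*D(*x),.07))
for x in [(565,250),(622,280),(460,410),(520,440)]: print('rack side',plane('side',*D(*x),.045))
for n,x in [('lampA',(137-6,102))]: print(n,plane('scene',*S(*x),.078))
for x in [(593,61),(584,113)]: print('lamp side',plane('side',*D(*x),.078))
E
```

```text
lock [ 0.5341 -0.1687  0.0732] 0.00035433924223343607
iso [ 0.5142 -0.0856  0.0933] 0.0010219551107778105
key [0.516  0.1433 0.0698] 0.0018248043663914087
round [0.5099 0.0881 0.0612] 0.0013221189295456643
slim [0.5203 0.1978 0.0649] 0.00013526739204811492
estop [ 0.5483 -0.2339  0.0922] 0.010697897600970917
lockplane [ 0.5357 -0.1658  0.076 ] [ 0.5332 -0.1654  0.076 ]
rack [0.5428 0.0466 0.045 ]
rack [0.4742 0.0554 0.045 ]
rack [0.4934 0.2415 0.045 ]
rack [0.5635 0.2342 0.045 ]
st [ 0.5699 -0.0256  0.07  ]
st [ 0.4606 -0.0195  0.07  ]
st side [ 0.5647 -0.0078  0.07  ]
st side [ 0.4359 -0.0421  0.07  ]
rack side [0.5338 0.0436 0.045 ]
rack side [0.4716 0.0595 0.045 ]
rack side [0.5581 0.2342 0.045 ]
rack side [0.5006 0.2427 0.045 ]
lampA [ 0.5738 -0.1105  0.078 ]
lamp side [ 0.5862 -0.1915  0.078 ]
lamp side [ 0.5681 -0.1095  0.078 ]
```

>>> arm_command(dp=[[0,-12,34],[0,-12,34],[0,-12,34],[0,-12,34],[0,-12,34],[0,-12,34],[0,-12,34],[0,0,0]], dr=[[0,0,0],[0,0,0],[0,0,0],[0,0,0],[0,0,0],[0,0,0],[0,0,0],[-6.3,0,0]], hand=[0,0,0,0,0,0,0,0])

```text
time_s: 0.82
position: [0.5392, -0.2445, 0.2224]
tcp_rot: [[-0.0, 0.994, 0.106], [-0.004, 0.106, -0.994], [-1.0, -0.001, 0.004]]
wrist_force: [1.7, -0.0, 0.4]
gripper_width: 1.0
```

>>> arm_command(dp=[[0,0,0],[0,0,0],[0,0,0]], dr=[[-6.3,0,0],[0,0,0],[0,0,0]], hand=[0,0,0])

```text
time_s: 1.07
position: [0.5407, -0.238, 0.2222]
tcp_rot: [[-0.001, 0.977, 0.215], [0.001, 0.215, -0.977], [-1.0, -0.0, -0.001]]
wrist_force: [0.4, -0.5, -0.8]
gripper_width: 1.002
```

```bash
python3 - <<'E'
from h import *
o=ctrl.get_obs(); print(o['position'],o['q'],o['tcp_rot'])
import pickle; pickle.dump(o,open('o1.pkl','wb'))
f=ctrl.grab_frame('wrist'); cv2.imwrite('pics/w1.png',f[:,:,::-1]); cv2.imwrite('pics/w1z.png',cv2.resize(f[0:300,80:480,::-1],(800,600),interpolation=3))
E
```

```text
[ 0.5407 -0.238   0.2222] [-0.6036  0.4818  1.5208  0.0001  1.1397 -0.8204] [[-0.0005  0.9766  0.215 ]
 [ 0.0005  0.215  -0.9766]
 [-1.     -0.0004 -0.0006]]
```

View pics/w1z.png

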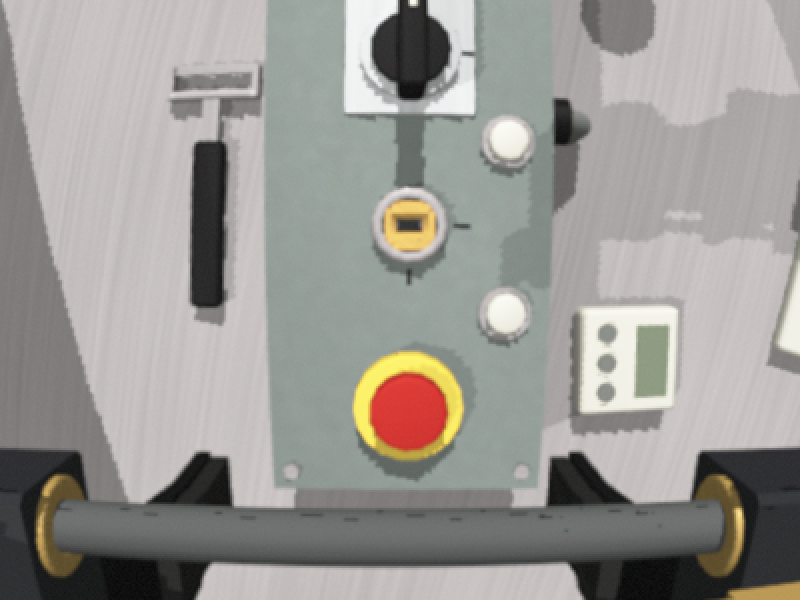

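Very clear: keyway at zoom (409,225), isolator dial centre (411,47), lamps (508,138) and (505,313), red e-stop (409,411).

```bash
python3 - <<'E'
from h import *
import pickle; o=pickle.load(open('o1.pkl','rb'))
Z=lambda x,y:(80+x/2-.25,y/2-.25)
f=cv2.imread('pics/w1.png'); hsv=cv2.cvtColor(f,cv2.COLOR_BGR2HSV)
m=cv2.inRange(hsv,(10,90,120),(30,255,255)); m[:90]=0; m[140:]=0; m[:,:250]=0; m[:,310:]=0
c=cv2.moments(cv2.morphologyEx(m,cv2.MORPH_CLOSE,np.ones((9,9))),True); u=(c['m10']/c['m00'],c['m01']/c['m00']); print(u,c['m00'])
L=plane('wrist',*u,.076,o); print('lock',L, plane('wrist',*Z(409,225),.076,o))
l1=plane('wrist',*Z(508,136),.078,o);l2=plane('wrist',*Z(505,312),.078,o); print(l1,l2,np.linalg.norm(l1-l2))
d=l1-l2; y=np.arctan2(-d[0],d[1]); print('yaw lamps',y)
E_=plane('wrist',*Z(409,411),.088,o); I=plane('wrist',*Z(411,47),.078,o); print('estop',E_,'iso dial',I,'bar end', plane('wrist',*Z(412,95),.078,o))
d=I-E_; print(np.linalg.norm(d),'yaw',np.arctan2(-d[0],d[1]))
a=y; print('iso pred',L[:2]+.085*np.array([-np.sin(a),np.cos(a)]))
R=np.array(o['tcp_rot']); 
print('tool delta to iso (mm) TCP z .086', R.T@(np.r_[L[:2]+.085*np.array([-np.sin(a),np.cos(a)]),.086]-o['position'])*1e3)
E
```

```text
(284.46964285714284, 112.0375) 560.0
lock [ 0.5347 -0.1661  0.076 ] [ 0.5346 -0.1663  0.076 ]
[ 0.5704 -0.1139  0.078 ] [ 0.5883 -0.1962  0.078 ] 0.08419905733289515
yaw lamps 0.21428559360184243
estop [ 0.5534 -0.2512  0.088 ] iso dial [ 0.517  -0.0821  0.078 ] bar end [ 0.5225 -0.1054  0.078 ]
0.17328404861075086 yaw 0.212382996956699
iso pred [ 0.5167 -0.083 ]
tool delta to iso (mm) TCP z .086 [ 136.3382    9.8733 -156.3942]
```

>>> arm_command(dp=[[0,2.5,-39],[0,2.5,-39],[0,2.5,-39],[0,2.5,-39],[30,0,0],[30,0,0],[20,0,0],[0,0,0]], dr=[[0,0,0],[0,0,0],[0,0,0],[0,0,0],[0,0,0],[0,0,0],[0,0,0],[0,0,0]], hand=[0,0,0,0,0,0,0,0])

```text
time_s: 1.78
position: [0.5139, -0.0814, 0.1392]
tcp_rot: [[-0.008, 0.976, 0.218], [0.003, 0.218, -0.976], [-1.0, -0.007, -0.005]]
wrist_force: [-0.3, 0.6, -0.8]
gripper_width: 1.002
```

```bash
python3 - <<'E'
from h import *
o=ctrl.get_obs(); R=np.array(o['tcp_rot']); print(o['position'],R.T@(np.array([.5167,-.083,.086])-o['position'])*1e3)
E
```

```text
[ 0.5139 -0.0814  0.1392] [53.1291  2.7273  2.4585]
```

>>> arm_command(dp=[[20,1,1],[20,1,1],[12,0,0],[0,0,0],[0,0,0],[0,0,0],[0,0,0],[0,0,0]], dr=[[0,0,0],[0,0,0],[0,0,0],[0,0,0],[0,0,0],[0,0,0],[0,0,0],[0,0,0]], hand=[0,0,0,0,0,120,180,230], grip_force=25)

```text
time_s: 2.45
position: [0.5199, -0.0853, 0.0918]
tcp_rot: [[0.002, 0.976, 0.218], [-0.001, 0.218, -0.976], [-1.0, 0.002, 0.001]]
wrist_force: [0.6, 0.6, -0.1]
gripper_width: 0.853
```

>>> arm_command(dp=[[0,0,0],[0,0,0],[0,0,0],[0,0,0],[0,0,0],[0,0,0]], dr=[[0,0,0],[0,0,0],[0,0,0],[0,0,0],[0,0,0],[0,0,0]], hand=[255,255,255,255,255,255])

```text
time_s: 2.95
position: [0.5191, -0.0851, 0.0905]
tcp_rot: [[-0.0, 0.976, 0.218], [0.0, 0.218, -0.976], [-1.0, -0.0, -0.0]]
wrist_force: [0.6, 0.1, -0.0]
gripper_width: 0.401
```

>>> arm_command(dp=[[4,-1.9,-2.6],[0,0,0],[0,0,0],[0,0,0],[0,0,0],[0,0,0],[0,0,0],[0,0,0]], dr=[[0,0,0],[0,0,0],[0,0,0],[0,0,0],[0,0,0],[0,0,0],[0,0,0],[0,0,0]], hand=[255,255,255,255,255,255,255,255])

```text
time_s: 3.62
position: [0.5165, -0.0826, 0.0862]
tcp_rot: [[-0.001, 0.976, 0.218], [0.001, 0.218, -0.976], [-1.0, -0.0, -0.001]]
wrist_force: [0.4, 2.8, -4.7]
gripper_width: 0.144
```

>>> arm_command(dp=[[0,0,0],[0,0,0],[0,0,0],[0,0,0],[0,0,0],[0,0,0],[0,0,0],[0,0,0]], dr=[[7,0,0],[7,0,0],[7,0,0],[7,0,0],[7,0,0],[7,0,0],[7,0,0],[7,0,0]], hand=[255,255,255,255,255,255,255,255])

```text
time_s: 4.28
position: [0.5174, -0.0829, 0.0863]
tcp_rot: [[0.001, 0.722, -0.691], [0.0, -0.691, -0.722], [-1.0, 0.001, -0.001]]
wrist_force: [2.0, 1.5, -6.5]
gripper_width: 0.151
```

>>> arm_command(dp=[[0,0,0],[0,0,0],[0,0,0],[0,0,0],[0,0,0],[0,0,0],[0,0,0],[0,0,0]], dr=[[7,0,0],[7,0,0],[7,0,0],[7,0,0],[7,0,0],[0,0,0],[0,0,0],[0,0,0]], hand=[255,255,255,255,255,255,255,255])

```text
time_s: 4.95
position: [0.5175, -0.0834, 0.0863]
tcp_rot: [[0.002, 0.204, -0.979], [-0.001, -0.979, -0.204], [-1.0, 0.001, -0.001]]
wrist_force: [3.9, -0.4, -9.4]
gripper_width: 0.148
```

>>> arm_command(dp=[[0,0,0],[0,0,0],[0,0,0],[0,0,0],[-20,0,0],[-30,0,0],[-30,0,0],[-30,0,0]], dr=[[0,0,0],[0,0,0],[0,0,0],[0,0,0],[0,0,0],[0,0,0],[0,0,0],[-7,0,0]], hand=[100,100,100,100,100,100,100,100])

```text
time_s: 5.62
position: [0.5159, -0.0827, 0.1978]
tcp_rot: [[-0.001, 0.321, -0.947], [0.0, -0.947, -0.321], [-1.0, -0.001, 0.001]]
wrist_force: [0.5, 0.4, 0.6]
gripper_width: 0.591
```

>>> arm_command(dp=[[0,0,0],[0,0,0],[0,0,0],[0,0,0],[0,0,0],[0,0,0],[0,0,0],[0,0,0]], dr=[[-7,0,0],[-7,0,0],[-7,0,0],[-7,0,0],[-7,0,0],[-7,0,0],[-7,0,0],[-7,0,0]], hand=[0,0,0,0,0,0,0,0])

```text
time_s: 6.28
position: [0.5162, -0.0828, 0.1969]
tcp_rot: [[-0.0, 0.966, -0.259], [0.0, -0.259, -0.966], [-1.0, -0.0, 0.0]]
wrist_force: [0.0, -0.2, -0.5]
gripper_width: 0.988
```

>>> arm_command(dp=[[0,0,0],[0,0,-36],[0,0,-36],[0,0,-36],[0,0,-36],[0,0,0],[0,0,0]], dr=[[-7,0,0],[-2.5,0,0],[0,0,0],[0,0,0],[0,0,0],[0,0,0],[0,0,0]], hand=[0,0,0,0,0,0,0])

```text
time_s: 6.87
position: [0.5325, 0.0618, 0.1968]
tcp_rot: [[-0.0, 0.995, -0.098], [-0.0, -0.098, -0.995], [-1.0, -0.0, 0.0]]
wrist_force: [-0.2, 0.3, 0.2]
gripper_width: 0.998
```

```bash
python3 - <<'E'
from h import *
o=ctrl.get_obs(); print(o['position'],o['q'],o['tcp_rot'])
import pickle; pickle.dump(o,open('o2.pkl','wb'))
f=ctrl.grab_frame('wrist'); cv2.imwrite('pics/w2.png',f[:,:,::-1]); a=f[0:260,120:460,::-1]
s=ctrl.grab_frame('scene')[:,:,::-1]; cv2.imwrite('pics/s2.png',s)
c=np.zeros((520,800,3),np.uint8); c[:,:680]=cv2.resize(a,(680,520),interpolation=3)
i=proj('scene',np.array([.517,-.083,.1])).astype(int); print(i)
c[400:520,680:800]=cv2.resize(s[i[1]-30:i[1]+30,i[0]-30:i[0]+30],(120,120))
cv2.imwrite('pics/w2z.png',c)
E
```

```text
[0.5325 0.0618 0.1968] [-0.0928  0.4424  1.6833 -0.0005  1.0162  0.0061] [[-0.0003  0.9951 -0.0985]
 [-0.0004 -0.0985 -0.9951]
 [-1.     -0.0003  0.0004]]
[286 180]
```

View pics/w2z.png

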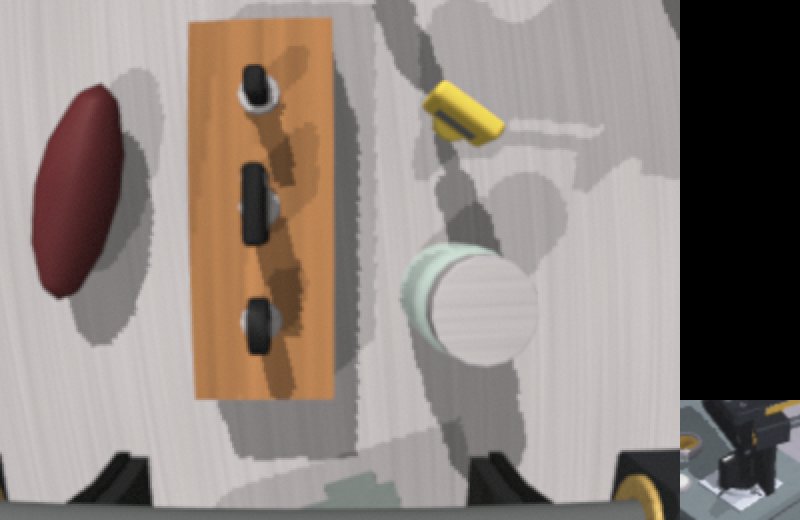

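Wide key head top at zoom (256,203), aligned with the jaws; neighbours at (256,85) and (259,325).

```bash
python3 - <<'E'
from h import *
import pickle; o=pickle.load(open('o2.pkl','rb'))
f=cv2.imread('pics/w2.png'); g=f[70:135,230:270].max(2); m=((g<60)*255).astype(np.uint8)
cs=cv2.findContours(m,0,2)[0]; c=max(cs,key=cv2.contourArea); r=cv2.minAreaRect(c); print(r,cv2.boundingRect(c))
u=np.array(r[0])+[230,70]; print(u)
for z in (.089,.085): print(plane('wrist',*u,z,o))
P=plane('wrist',*u,.087,o)
box=cv2.boxPoints(r)+[230,70]
B=np.array([plane('wrist',*b,.088,o) for b in box]); print(B)
e=[B[1]-B[0],B[2]-B[1]]; print([np.linalg.norm(v) for v in e]); e=max(e,key=np.linalg.norm); print('yaw',np.arctan(-e[0]/e[1]))
R=np.array(o['tcp_rot']); print(R.T@(np.r_[P[:2],.053]-o['position'])*1e3)
# rack edges
Z=lambda x,y:(120+x/2-.25,y/2-.25)
for p in [(188,22),(195,400),(333,400),(333,18)]: print(plane('wrist',*Z(*p),.045,o))
E
```

```text
((17.047380447387695, 31.9476318359375), (40.24972152709961, 12.684155464172363), 87.1375961303711) (11, 12, 14, 41)
[247.0474 101.9476]
[0.5182 0.1433 0.089 ]
[0.5179 0.1435 0.085 ]
[[0.5138 0.1606 0.088 ]
 [0.5242 0.1599 0.088 ]
 [0.5224 0.1263 0.088 ]
 [0.5119 0.1269 0.088 ]]
[np.float64(0.010447689631511946), np.float64(0.03361441040054655)]
yaw -0.05324616995951316
[143.7475 -22.4043 -79.871 ]
[0.4912 0.2413 0.045 ]
[0.4736 0.0523 0.045 ]
[0.5429 0.0455 0.045 ]
[0.5611 0.2344 0.045 ]
```

>>> arm_command(dp=[[0,-7.4,-27],[0,-7.5,-27],[0,-7.5,-26],[0,0,0],[30,0,0],[30,0,0],[20,0,0],[0,0,0]], dr=[[0,0,0],[0,0,0],[0,0,0],[0,0,0],[0,0,0],[0,0,0],[0,0,0],[0,0,0]], hand=[140,140,140,140,140,140,140,140])

```text
time_s: 7.63
position: [0.5162, 0.1398, 0.113]
tcp_rot: [[-0.009, 0.994, -0.105], [-0.001, -0.105, -0.994], [-1.0, -0.008, 0.002]]
wrist_force: [-0.5, -0.5, -0.6]
gripper_width: 0.501
```

>>> arm_command(dp=[[0,0,0],[0,0,0]], dr=[[0,0,0],[0,0,0]], hand=[140,140])

```text
time_s: 7.8
position: [0.5202, 0.1409, 0.1175]
tcp_rot: [[0.002, 0.995, -0.104], [-0.0, -0.104, -0.995], [-1.0, 0.002, -0.0]]
wrist_force: [0.4, 0.3, -0.5]
gripper_width: 0.463
```

>>> arm_command(dp=[[20,-1.2,-1.2],[20,-1.2,-1.1],[15,0,0],[6,0,0],[0,0,0],[0,0,0],[0,0,0]], dr=[[0,0,0],[0,0,0],[0,0,0],[0,0,0],[0,0,0],[0,0,0],[0,0,0]], hand=[140,140,140,140,140,140,140])

```text
time_s: 8.38
position: [0.5181, 0.1445, 0.0569]
tcp_rot: [[0.003, 0.995, -0.103], [0.0, -0.103, -0.995], [-1.0, 0.003, -0.0]]
wrist_force: [0.3, 0.2, -0.4]
gripper_width: 0.451
```

>>> arm_command(dp=[[0,0,0],[0,0,0],[0,0,0],[0,0,0],[0,0,0],[0,0,0],[0,0,0],[0,0,0]], dr=[[0,0,0],[0,0,0],[0,0,0],[0,0,0],[0,0,0],[0,0,0],[0,0,0],[0,0,0]], hand=[255,255,255,255,255,255,255,255], grip_force=35)

```text
time_s: 9.05
position: [0.5168, 0.1446, 0.0556]
tcp_rot: [[0.0, 0.995, -0.103], [0.0, -0.103, -0.995], [-1.0, 0.0, -0.0]]
wrist_force: [-1.3, -0.2, 2.5]
gripper_width: 0.116
```

>>> arm_command(dp=[[-5,0,0],[-15,0,0],[-20,0,0],[-30,0,0],[-38,0,0],[-38,0,0],[0,0,0],[0,0,0]], dr=[[0,0,0],[0,0,0],[0,0,0],[0,0,0],[0,0,0],[0,0,0],[0,0,0],[0,0,0]], hand=[255,255,255,255,255,255,255,255])

```text
time_s: 9.72
position: [0.5183, 0.1447, 0.2041]
tcp_rot: [[0.006, 0.995, -0.103], [0.0, -0.103, -0.995], [-1.0, 0.006, -0.001]]
wrist_force: [1.0, -1.0, -1.5]
gripper_width: 0.113
```

>>> arm_command(dp=[[0,6.2,38],[0,6.2,38],[0,6.2,38],[0,6.2,38],[0,6.2,38],[0,6.2,38],[0,6.2,38],[0,6.2,38]], dr=[[0,0,0],[0,0,0],[0,0,0],[0,0,0],[0,0,0],[0,0,0],[0,0,0],[0,0,0]], hand=[255,255,255,255,255,255,255,255])

```text
time_s: 10.38
position: [0.5332, -0.1641, 0.1995]
tcp_rot: [[-0.004, 0.995, -0.103], [0.002, -0.103, -0.995], [-1.0, -0.004, -0.002]]
wrist_force: [0.7, 0.3, -0.9]
gripper_width: 0.116
```

>>> arm_command(dp=[[0,0,0],[0,0,0],[0,0,0],[0,0,0],[0,0,0],[0,0,0],[0,0,0],[0,0,0]], dr=[[-7,0,0],[-7,0,0],[-7,0,0],[-7,0,0],[-7,0,0],[-7,0,0],[-7,0,0],[-7,0,0]], hand=[255,255,255,255,255,255,255,255])

```text
time_s: 11.05
position: [0.5334, -0.1622, 0.1993]
tcp_rot: [[-0.004, 0.637, 0.771], [0.002, 0.771, -0.637], [-1.0, -0.001, -0.005]]
wrist_force: [-1.0, -0.9, -0.7]
gripper_width: 0.112
```

>>> arm_command(dp=[[0,0,0],[0,0,0],[0,0,0],[0,0,0],[0,0,0],[0,0,0],[0,0,0],[0,0,0]], dr=[[-7,0,0],[-7,0,0],[-7,0,0],[-7,0,0],[-7,0,0],[-7,0,0],[-7,0,0],[-3.2,0,0]], hand=[255,255,255,255,255,255,255,255])

```text
time_s: 11.72
position: [0.5334, -0.1622, 0.1993]
tcp_rot: [[-0.004, -0.218, 0.976], [0.002, 0.976, 0.218], [-1.0, 0.003, -0.004]]
wrist_force: [0.9, 0.2, -0.0]
gripper_width: 0.11
```

>>> arm_command(dp=[[0,-4.2,0.3],[20,0,0],[25,0,0],[25,0,0],[0,0,0],[0,0,0],[0,0,0],[0,0,0]], dr=[[0.3,0,0],[0,0,0],[0,0,0],[0,0,0],[0,0,0],[0,0,0],[0,0,0],[0,0,0]], hand=[255,255,255,255,255,255,255,255])

```text
time_s: 12.38
position: [0.537, -0.1676, 0.1328]
tcp_rot: [[0.002, -0.207, 0.978], [-0.001, 0.978, 0.207], [-1.0, -0.002, 0.002]]
wrist_force: [-0.5, 0.8, -1.0]
gripper_width: 0.113
```

```bash
python3 - <<'E'
from h import *
o=ctrl.get_obs(); print(o['position'],o['q'],o['tcp_rot'])
import pickle; pickle.dump(o,open('o3.pkl','wb'))
f=ctrl.grab_frame('wrist')[:,:,::-1]; cv2.imwrite('pics/w3.png',f)
s=ctrl.grab_frame('scene')[:,:,::-1]; cv2.imwrite('pics/s3.png',s); d=ctrl.grab_frame('side')[:,:,::-1]; cv2.imwrite('pics/d3.png',d)
t=np.array([.5346,-.1662,.088]); print(proj('wrist',t,o),proj('scene',t),proj('side',t))
c=np.zeros((600,800,3),np.uint8); c[:,:400]=cv2.resize(f[130:280,224:324],(400,600),interpolation=3)
i=proj('scene',t).astype(int); c[:300,400:]=cv2.resize(s[i[1]-30:i[1]+30,i[0]-40:i[0]+40],(400,300),interpolation=3)
print(i); i=proj('side',t).astype(int); print(i); c[300:,400:]=cv2.resize(d[i[1]-30:i[1]+30,i[0]-40:i[0]+40],(400,300),interpolation=3)
cv2.imwrite('pics/w3z.png',c)
E
```

```text
[ 0.537  -0.1676  0.1328] [-0.5011  0.5646  1.6763 -0.      0.8982 -2.2807] [[ 0.0022 -0.2074  0.9783]
 [-0.0012  0.9783  0.2074]
 [-1.     -0.0016  0.0019]]
[276.5306 215.6735] [258.6626 166.8049] [315.7222 159.3433]
[258 166]
[315 159]
```

View pics/w3z.png

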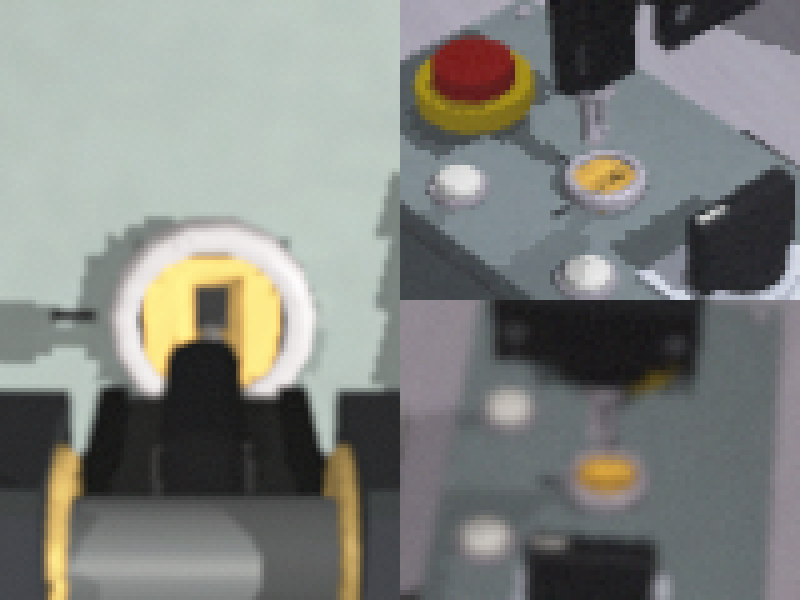

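Isolator bar now lies across (on). Scene inset shows blade tip about (592,138) and lock (605,177); side inset tip about (605,443), lock (606,473); the wrist crop shows the slot right of the key by about 2 mm.

```bash
python3 - <<'E'
from h import *
import pickle; o=pickle.load(open('o3.pkl','rb')); R=np.array(o['tcp_rot'])
S=lambda x,y:(218+(x-400)/5-.4,136+y/5-.4); D=lambda x,y:(275+(x-400)/5-.4,129+(y-300)/5-.4)
for n,a,b in [('tip',(592,138),(605,443)),('lock',(605,176),(606,473))]:
    p,e=tri(ray('scene',*S(*a)),ray('side',*D(*b))); print(n,p,e,'tool',R.T@(p-o['position'])*1e3)
# where blade axis with given tool z offset would project
for dz in (-2,0,2):
    for h in (15,35):
        X=o['position']+R@np.array([h/1e3,0,dz/1e3]); a=proj('scene',X);b=proj('side',X); print(dz,h,(a-[218,136]+.4)*5+[400,0],(b-[275,129]+.4)*5+[400,300])
print('lock tool',R.T@(np.array([.5346,-.1662,.076])-o['position'])*1e3)
E
```

```text
tip [ 0.5365 -0.1724  0.0915] 0.0048418138224583206 tool [41.2268 -4.5153 -1.6294]
lock [ 0.5344 -0.1677  0.076 ] 8.553291605104954e-05 tool [56.7028  0.5396 -2.745 ]
-2 15 [599.7568  97.682 ] [608.7424 396.2468]
-2 35 [601.2935 135.9196] [606.6277 433.1206]
0 15 [596.1663  99.6196] [603.9394 395.8482]
0 35 [597.7533 137.869 ] [601.8963 432.7202]
2 15 [592.5686 101.5612] [599.1384 395.4498]
2 35 [594.206  139.8223] [597.1669 432.3201]
lock tool [56.7468  1.9486 -2.1987]
```

>>> arm_command(dp=[[6,1.8,-2.6],[0,0,0],[0,0,0],[0,0,0],[0,0,0]], dr=[[-0.3,0,0],[0,0,0],[0,0,0],[0,0,0],[0,0,0]], hand=[255,255,255,255,255])

```text
time_s: 12.95
position: [0.5333, -0.1658, 0.1256]
tcp_rot: [[0.0, -0.213, 0.977], [-0.0, 0.977, 0.213], [-1.0, -0.0, 0.0]]
wrist_force: [-0.8, 0.0, -0.5]
gripper_width: 0.116
```

```bash
python3 - <<'E'
from h import *
o=ctrl.get_obs(); R=np.array(o['tcp_rot']); print(o['position'],o['wrist_force'],R.T@(np.array([.5346,-.1662,.076])-o['position'])*1e3)
print(np.arctan2(R[1,1],R[0,1])-np.pi/2)
f=ctrl.grab_frame('wrist')[:,:,::-1]; s=ctrl.grab_frame('scene')[:,:,::-1];d=ctrl.grab_frame('side')[:,:,::-1]
for n,im in zip('wsd',(f,s,d)): cv2.imwrite(f'pics/{n}4.png',im)
# blade pixel profile scene / side rows
for n,im in (('scene',s),('side',d)):
    for h in (22,27,32,36):
        X=o['position']+R@np.array([h/1e3,0,0]); a=proj(n,X); r=int(round(a[1])); c0=int(round(a[0]))
        g=im[r].astype(int).sum(1)//3; print(n,h,a,r,c0-8,g[c0-8:c0+9])
E
```

```text
[ 0.5333 -0.1658  0.1256] [-0.841   0.0461 -0.5131] [49.5997 -0.6536  1.2176]
0.21466109812719125
scene 22 [259.0532 160.8307] 161 251 [134 134 136 136 136  95 108 143 120 112 138 137 135 136 136 135 134]
scene 27 [259.1304 162.7255] 163 251 [136 136 138 137 138  97 108 142 120 125 142 138 139 136 135 136 136]
scene 32 [259.207  164.6074] 165 251 [129 137 137 137 136 106  96 167 146 143 144 138 134 136 138 138 135]
scene 36 [259.268  166.1038] 166 251 [ 95 127 137 125 123 128 104 154 149 146 153 154 144 139 138 137 136]
side 22 [316.5889 153.9325] 154 309 [108 109 109 110 113 113 111 102  96 105 103 101 101 104 104 102 106]
side 27 [316.4858 155.7608] 156 308 [108 110 107 108 111 113 117 112 105  95  99 105 102 105 106 108 107]
side 32 [316.3833 157.5756] 158 308 [108 109 110 115 115 120 123 123 114 108 109 111 110 109 108 108 107]
side 36 [316.302  159.0178] 159 308 [109 111 118 124 128 128 130 126 119 116 114 120 121 117 114 109 106]
```

>>> arm_command(dp=[[4,-0.6,-0.3],[4,0,0],[4,0,0],[3,0,0],[0,0,0],[0,0,0]], dr=[[0,0,0],[0,0,0],[0,0,0],[0,0,0],[0,0,0],[0,0,0]], hand=[255,255,255,255,255,255], grip_force=50)

```text
time_s: 13.6
position: [0.5328, -0.1663, 0.1101]
tcp_rot: [[-0.001, -0.213, 0.977], [0.0, 0.977, 0.213], [-1.0, 0.001, -0.001]]
wrist_force: [-0.6, 0.7, -0.3]
gripper_width: 0.11
```

>>> arm_command(dp=[[2,0,0],[0,0,0],[0,0,0],[0,0,0]], dr=[[0,0,0],[0,0,0],[0,0,0],[0,0,0]], hand=[255,255,255,255])

```text
time_s: 13.93
position: [0.5331, -0.1664, 0.1087]
tcp_rot: [[0.0, -0.213, 0.977], [-0.0, 0.977, 0.213], [-1.0, -0.0, 0.0]]
wrist_force: [-0.2, -0.4, -1.2]
gripper_width: 0.115
```

>>> arm_command(dp=[[2,0,0],[0,0,0],[0,0,0],[0,0,0]], dr=[[0,0,0],[0,0,0],[0,0,0],[0,0,0]], hand=[255,255,255,255])

```text
time_s: 14.27
position: [0.533, -0.1664, 0.1065]
tcp_rot: [[-0.0, -0.213, 0.977], [0.0, 0.977, 0.213], [-1.0, 0.0, -0.0]]
wrist_force: [-0.5, 0.2, -0.4]
gripper_width: 0.109
```

No contact force with the tip about 8 mm below the plug face: it is in the slot. Pushing on.

>>> arm_command(dp=[[2,0,0],[2,0,0],[0,0,0],[0,0,0]], dr=[[0,0,0],[0,0,0],[0,0,0],[0,0,0]], hand=[255,255,255,255])

```text
time_s: 14.6
position: [0.5334, -0.1665, 0.1025]
tcp_rot: [[0.001, -0.213, 0.977], [-0.0, 0.977, 0.213], [-1.0, -0.0, 0.001]]
wrist_force: [1.4, 0.3, 0.2]
gripper_width: 0.107
```

>>> arm_command(dp=[[2,0,1],[2,0,-2],[0,0,2],[0,0,-1]], dr=[[0,0,0],[0,0,0],[0,0,0],[0,0,0]], hand=[255,255,255,255])

```text
time_s: 14.93
position: [0.5334, -0.1668, 0.0984]
tcp_rot: [[0.0, -0.213, 0.977], [-0.001, 0.977, 0.213], [-1.0, -0.001, 0.0]]
wrist_force: [0.6, -0.7, -1.4]
gripper_width: 0.108
```

>>> arm_command(dp=[[2,0,1],[2,0,-2],[1,0,2],[1,0,-1]], dr=[[0,0,0],[0,0,0],[0,0,0],[0,0,0]], hand=[255,255,255,255])

```text
time_s: 15.27
position: [0.5334, -0.1663, 0.0926]
tcp_rot: [[0.0, -0.213, 0.977], [0.0, 0.977, 0.213], [-1.0, 0.0, 0.0]]
wrist_force: [0.6, 1.8, 6.6]
gripper_width: 0.112
```

>>> arm_command(dp=[[1,0,1],[1,0,-2],[0,0,2],[0,0,-1]], dr=[[0,0,0],[0,0,0],[0,0,0],[0,0,0]], hand=[255,255,255,255])

```text
time_s: 15.6
position: [0.5334, -0.1665, 0.0908]
tcp_rot: [[0.001, -0.213, 0.977], [-0.0, 0.977, 0.213], [-1.0, -0.0, 0.0]]
wrist_force: [1.1, 0.9, 3.3]
gripper_width: 0.109
```

>>> arm_command(dp=[[1,0,1],[1,0,-2],[1,0,2],[1,0,-1],[0,0,0]], dr=[[0,0,0],[0,0,0],[0,0,0],[0,0,0],[0,0,0]], hand=[255,255,255,255,255])

```text
time_s: 16.02
position: [0.5334, -0.1664, 0.0866]
tcp_rot: [[0.001, -0.213, 0.977], [0.0, 0.977, 0.213], [-1.0, -0.0, 0.001]]
wrist_force: [0.6, 0.4, 3.2]
gripper_width: 0.114
```

>>> arm_command(dp=[[1,0,1],[1,0,-2],[0,0,2],[0,0,-1],[0,0,0]], dr=[[0,0,0],[0,0,0],[0,0,0],[0,0,0],[0,0,0]], hand=[255,255,255,255,255])

```text
time_s: 16.43
position: [0.5334, -0.1664, 0.0865]
tcp_rot: [[0.002, -0.213, 0.977], [-0.0, 0.977, 0.213], [-1.0, -0.001, 0.001]]
wrist_force: [-0.9, 1.4, 15.6]
gripper_width: 0.106
```

```bash
python3 - <<'E'
from h import *
o=ctrl.get_obs(); t=np.array([.5346,-.1662,.08]); print(o['wrist_force'])
s=ctrl.grab_frame('scene')[:,:,::-1]; d=ctrl.grab_frame('side')[:,:,::-1]
i=proj('scene',t).astype(int);j=proj('side',t).astype(int)
cv2.imwrite('pics/h5.png',np.hstack([cv2.resize(s[i[1]-30:i[1]+20,i[0]-30:i[0]+20],(400,400),interpolation=3),cv2.resize(d[j[1]-30:j[1]+20,j[0]-25:j[0]+25],(400,400),interpolation=3)]))
E
```

```text
[-0.8692  1.3577 15.6113]
```

View pics/h5.png

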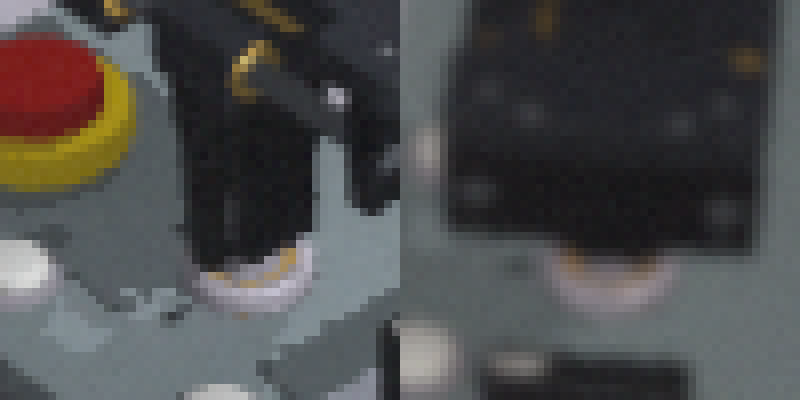

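Shoulder sits inside the bezel, consistent with the TCP height (0.0865 vs 0.087 predicted). Now the turn.

>>> arm_command(dp=[[0,0.15,0],[0,0.15,0],[0,0.15,0],[0,0.15,0],[0,0.15,0],[0,0.15,0],[0,0.15,0],[0,0.15,0]], dr=[[6,0,0],[6,0,0],[6,0,0],[6,0,0],[6,0,0],[6,0,0],[6,0,0],[6,0,0]], hand=[255,255,255,255,255,255,255,255], grip_force=60)

```text
time_s: 17.2
position: [0.534, -0.1656, 0.0865]
tcp_rot: [[0.002, 0.587, 0.809], [-0.001, 0.809, -0.587], [-1.0, 0.0, 0.003]]
wrist_force: [-1.9, 0.6, 14.7]
gripper_width: 0.111
```

>>> arm_command(dp=[[0,0.15,0],[0,0.15,0],[0,0.15,0],[0,0.15,0],[0,0.15,0],[0,0.15,0],[0,0.15,0],[0,0,0]], dr=[[6,0,0],[6,0,0],[6,0,0],[6,0,0],[6,0,0],[6,0,0],[6,0,0],[0,0,0]], hand=[255,255,255,255,255,255,255,255])

```text
time_s: 17.87
position: [0.5349, -0.1653, 0.0865]
tcp_rot: [[0.002, 0.978, 0.21], [-0.002, 0.21, -0.978], [-1.0, 0.002, 0.002]]
wrist_force: [-1.0, 1.3, 15.0]
gripper_width: 0.109
```

```bash
python3 - <<'E'
from h import *
o=ctrl.get_obs(); R=np.array(o['tcp_rot']); print(o['position'],o['wrist_force'],o['wrist_torque'],np.arctan2(R[1,1],R[0,1])-np.pi/2-.2147,o['q'])
E
```

```text
[ 0.5349 -0.1653  0.0865] [-0.9951  1.2661 15.0157] [0.0297 0.3028 0.0385] -1.57374380141141 [-0.4991  0.6343  1.7131 -0.0007  0.7913 -0.7104]
```

>>> arm_command(dp=[[0,0.1,0],[0,0.1,0],[0,0,0],[0,0,0],[0,0,0],[0,0,0]], dr=[[5,0,0],[4.5,0,0],[0,0,0],[0,0,0],[0,0,0],[0,0,0]], hand=[255,255,255,255,255,255])

```text
time_s: 18.37
position: [0.5348, -0.1654, 0.0865]
tcp_rot: [[0.002, 0.999, 0.05], [-0.002, 0.05, -0.999], [-1.0, 0.002, 0.002]]
wrist_force: [-1.5, 0.6, 15.1]
gripper_width: 0.108
```

```bash
python3 - <<'E'
from h import *
o=ctrl.get_obs(); R=np.array(o['tcp_rot']); t=np.array([.5346,-.1662,.085]);print(o['position'],o['wrist_force'],o['wrist_torque'],np.arctan2(R[1,1],R[0,1])-np.pi/2-.2147,o['gripper_width'])
s=ctrl.grab_frame('scene')[:,:,::-1]; d=ctrl.grab_frame('side')[:,:,::-1]
i=proj('scene',t).astype(int);j=proj('side',t).astype(int)
cv2.imwrite('pics/h6.png',np.hstack([cv2.resize(s[i[1]-35:i[1]+35,i[0]-30:i[0]+40],(400,400),interpolation=3),cv2.resize(d[j[1]-35:j[1]+35,j[0]-35:j[0]+35],(400,400),interpolation=3)]))
E
```

```text
[ 0.5348 -0.1654  0.0865] [-1.4854  0.5946 15.1316] [-0.0739  0.432   0.0549] -1.7357111484504615 0.10799871425720349
```

View pics/h6.png

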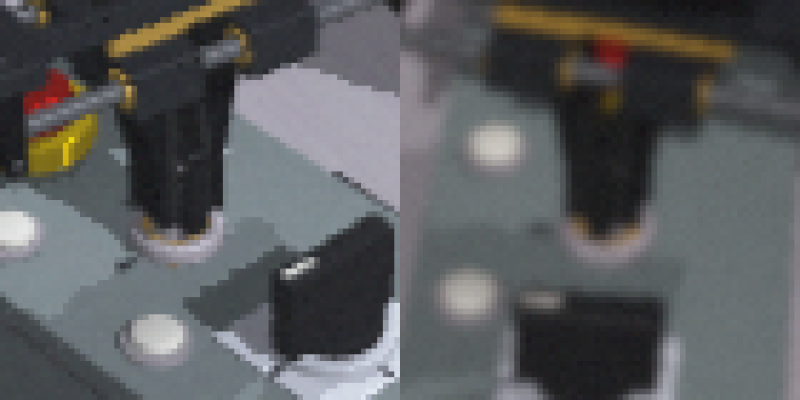

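>>> arm_command(dp=[[0,0,0],[0,0,0],[0,0,0],[0,0,0],[0,0,0]], dr=[[3,0,0],[0,0,0],[0,0,0],[0,0,0],[0,0,0]], hand=[255,255,255,255,255])

```text
time_s: 18.88
position: [0.5347, -0.1654, 0.0865]
tcp_rot: [[0.002, 1.0, -0.003], [-0.002, -0.003, -1.0], [-1.0, 0.002, 0.002]]
wrist_force: [-1.3, -0.2, 15.9]
gripper_width: 0.109
```

```bash
python3 - <<'E'
from h import *
o=ctrl.get_obs(); R=np.array(o['tcp_rot']); print(o['position'],o['wrist_force'],o['wrist_torque'],np.arctan2(R[1,1],R[0,1])-np.pi/2-.2147,o['gripper_width'])
E
```

```text
[ 0.5347 -0.1654  0.0865] [-1.2663 -0.1809 15.8669] [-0.0449  0.5023  0.0887] -1.7881001696897685 0.10877231831259937
```

```bash
python3 -c "
from workcell import ctrl
print(ctrl.finish_job())"
```

```text
the job is handed in; nothing more can be done
None
```

I turned the isolator on, pushed the wide-headed key fully home in the key switch and turned it clockwise. The job is handed in with the key still gripped and turned; `finish_job` gives no verdict.

- **Isolator:** I turned it about 1.58 rad. The wrist, scene and side pictures afterwards show the bar lying across the station, in the on position.
- **Key home:** it stopped firmly at TCP z 0.0865 m, against about 0.087 m expected. The shoulder shows inside the bezel, and I kept about 15 N pressing down.
- **Key turned:** the tool turned 1.79 rad from the insertion pose, and the wrist torque about the vertical rose to 0.089 N m, close to the 0.09 N m return spring at the stop. The jaws stayed at about 9.5 mm opening with the grip set to 60 N.
- **Time:** 18.9 s on the clock at the last reading.

- **Disagreement on the key's sideways position:** before insertion, the scene, side and wrist cameras disagreed by 1–2 mm on the key's place in the hand. The key still entered the slot without contact force.
- **Torque lower than expected:** partway through the turn, the torque read 0.039 N m at 1.57 rad and 0.055 N m at 1.74 rad. I turned 3° further until it matched the spring.
- **Not checked:** I did not look again at the two other keys or the loose kitchen things after taking the key. No unexpected force showed at the end of any move.

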